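# Fold out the art box's front leaf and hold its lid at 50 degrees

### The job

Open up the wooden art box: with the lid still shut, first fold its stiff front leaf outwards and down until it is level, like a small shelf. Then lift the lid and hold it open at 50 degrees from shut, and finish while still holding it there, motionless (it falls shut if let go), with the leaf still level. Leave the things standing beside the box where they are.

Things in the scene. Friction and masses are not known exactly. Their poses are not given: they have to be found in the camera images.
- art_box: Fixed wooden box, 200 (its x) by 270 (its y) by 110 mm high, plus a 10 mm thick lid on top (upper face 120 mm up). Origin at the centre of its underside, on the table; its x axis points from the front (leaf side, nearest the robot) to the back (lid hinge), its z up. It cannot be moved.
- leaf_hinge (a point): Middle of the leaf's hinge line, which runs along the box's y, 106 mm in front of the box's origin (x = -106 mm in its frame) and 105 mm above the table. Does not move with the leaf.
- leaf_edge (a point): Middle of the leaf's free edge, 85 mm from the hinge line, at half thickness. The leaf is a flat light wooden board 250 mm wide (along the box's y), 10 mm thick, its middle plane passing through the hinge line and covering 5 to 85 mm from it.
- leaf (a joint): Angle of the front leaf in rad: 0 = standing upright, 1.571 = folded outwards (away from the lid, to the box's -x) until level; it can go past level, to 1.9, and has no stop at level. It starts leaning outwards by 0.25 to 0.7. Its hinge is stiff (about 0.25 N m either way, 3 to 4 N near the free edge): it stays where it is left, so it can be pushed over on its inner face and then pressed down from above.
- lid_mount: The lid's fixed hinge; origin at the middle of the hinge line, which runs along the box's y at x = +100 mm in the box's frame, 115 mm above the table.
- lid (a joint): Opening angle of the lid in rad: 0 = shut (level), 0.873 = 50 degrees, at most 1.35. The lid is a wooden board reaching 198 mm forward from the hinge line, about 0.3 to 0.6 kg; it swings freely and always falls shut when let go.
- lid_bar (a point): Centre of the lid's pull bar, a round steel bar 12 mm thick running along the box's y, 80 mm between the centres of its two posts, standing on the lid: bar axis 155 mm from the hinge line along the lid and 40 mm above the hinge line square to the lid (35 mm above the lid's upper face). It moves with the lid; can be pinched from above, and a round bar can turn between the fingers.
- glue: Bystander: white glue bottle with red cap, 52 mm diameter, 150 mm high, standing beside the box; origin at the centre of its underside.
- pen_block: Bystander: wooden pen-holder block 90 x 75 x 75 mm with a hole and a slot; origin at the centre of its underside.
- tub: Bystander: squat yellow tub with white lid, 76 mm diameter, 70 mm high; origin at the centre of its underside.

How it is judged:
On the way:
1. the front leaf is folded out level (within 8 degrees) while the lid is still shut (value of joint leaf between 1.431 and 1.711 rad and value of joint lid below 0.08 rad), for 0.3 s.
At the end, for the whole second after the job is handed in: The lid is held by the robot (touching it with over 0.4 N), and by nothing else, at 50 degrees from shut (within 6 degrees), still (under 0.1 rad/s); the leaf is level within 8 degrees; each bystander is within 30 mm of where it stood (value of joint lid between 0.768 and 0.977 rad and velocity of joint lid between -0.1 and 0.1 rad/s and contact force between any of the fingers, the arm and lid_mount above 0.4 N and value of joint leaf between 1.431 and 1.711 rad and contact force between each of glue, pen_block, tub and lid_mount below 0.05 N and distance of each of glue, pen_block, tub from where it was at the start of the episode below 0.03 m); the arm keeps its last pose, push and grip.
It fails at once if a thing beside the box is shoved more than 30 mm or tipped over (distance of any of glue, pen_block, tub from where it was at the start of the episode above 0.03 m or angle between any of glue, pen_block, tub's own z axis and vertical above 0.5 rad).
It also fails if it takes over 51 s, if anything falls off the work surface, if the arm or the gripper's body presses on something with over 40 N, if the wrist force passes 120 N, or if a joint passes its speed limit or range.

### The arm

A 6-joint arm with a two-finger parallel gripper is mounted at the origin on the work surface. World frame = base frame: x ahead of the robot, y to its left, z up, the work surface at z = 0. Lengths are in m, angles in rad, forces in N, time in s.
With the tool pointing down it reaches from about 0.375 to 0.9 m from the base axis. Payload 3.1 kg.
Tool frame: the origin (TCP) lies at the centre of the arm's flange, where the gripper is bolted on; the fingertips stand 173 mm ahead of it and the grasp point (between the pads) lies 155 mm ahead of it; z points along the fingers, x is the direction in which the jaws open and shut, and the axes are right-handed (so a half turn about z gives the same grasp; the last joint's range is limited). The gripper opens to 85 mm and grips with 20 to 120 N. Pads are 22 mm wide; open, the fingers measure 114 mm over their backs; the gripper's body (76 mm by 85 mm) begins 54 mm behind the grasp point. The pads swing forward as they close: fully open they stand 13 mm farther back than shut.
Start: joints at [1.077, 0.527, 1.433, -0, 1.181, -0.178], TCP at [0.194, 0.594, 0.405] pointing down, gripper open.
Joint ranges: [-3.08, 3.08], [-0.75, 2.2], [0.22, 2.44], [-1.43, 4.57], [0, 2.65], [-2.85, 2.85]. Speed limits (rad/s): [2.79, 2.79, 3.14, 3.14, 3.14, 3.14].

### API

Orientations are given as a unit quaternion [x, y, z, w].
In Python, from station import manip gives the robot as it stands.
- The arm moves only by the shell command python3 -m jog 'ROWS' [OPENING] [FORCE]. ROWS is JSON, a list that holds one entry, the list of rows, each a list of 4 numbers: the shift along the world's x, y, z in mm, then the turn about the world's z in degrees. A call has exactly 8 rows; each row shifts and turns the commanded pose from where the row before left it; what a row does not reach is not made up. A row lasts 1/8 s, in which the tool goes at most 62.5 mm and 10.7 degrees, less where a joint would pass 70% of its speed; a pose out of reach is approached as far as the arm can. A call is refused whole if a number of a shift passes 62.5 or a number of a turn 10.7, either way. A call with a gripper value outside its range is refused whole. OPENING is the opening in per cent of the stroke, from 0 (shut) to 100 (fully open), set as the call begins (- or left out, the last holds). The fingers move at their own pace and stop on an object; FORCE is the grip in N (left out, the last holds). Time passes only in rows, so rows that do not move let the fingers close, or fill a call up. It gives the time, the measured TCP pose, the force and the opening at its end, in the units of the state.
- manip.sense(): the state, without advancing time (a new reading comes with each control period).
- manip.snapshot(name): name is "side" or "top"; returns the picture (480x640x3 uint8, red, green, blue); there is no depth.
- manip.camera_info(name): a dict with "fx", "fy", "cx", "cy" (pixels), "R" (3x3) and "t" (3): a world point X has camera coordinates R X + t. Camera axes: x right, y down, z forward; pixel columns grow to the right and rows downward; lengths in m; the calibration is good to about 2 mm. A picture is of the moment at which its call begins. camera_info takes no time and is no camera call.
- manip.sign_off(): hands the job in, once; it reports no verdict.
The state is a dict: "t": time; "q": joint angles; "qd": joint speeds; "tau": joint torques, N m; "tcp_pos": TCP position; "tool_rot": TCP orientation; "force": force on the tool from outside, world axes, zero at the start; "ft_torque": the same for the moment, N m; "finger_gap": opening from 0.0 (shut) to 1.0 (fully open).
Only numpy, scipy, OpenCV 4.12 (cv2) and the standard library are available. Lean on these libraries where they do the work, as an engineer would, in place of code of your own. Each camera call takes 0.05 s, during which the arm holds its last target. There are 200 camera calls.

## Working session

There is one attempt and no reset: what is moved stays moved. The work goes in short steps, Python scripts to look and compute and a shell command to move; the robot and the scene stay as the last step left them, time stands still between calls to the robot, and variables do not carry over. Pictures are saved under pics/ and viewed, about 8 in all and at most 12, crops included, and the job is handed in when it is done.

```bash
mkdir -p pics; python3 - <<'E'
from station import manip
import cv2
for n in("side","top"):
    cv2.imwrite(f"pics/{n}0.png",manip.snapshot(n)[:,:,::-1]); c=manip.camera_info(n); print(n,c)
s=manip.sense();print(s)
E
```

```text
side {'fx': 554.1138892144194, 'fy': 554.1138892144194, 'cx': 312.22094694005665, 'cy': 237.67338893370103, 'R': array([[ 0.80907097, -0.58770455, -0.00274172],
       [-0.40802629, -0.55834483, -0.72233344],
       [ 0.42298783,  0.58553771, -0.6915395 ]]), 't': array([-0.4704364 ,  0.36675534,  0.86989748])}
top {'fx': 458.72745957224674, 'fy': 458.72745957224674, 'cx': 328.3270477364045, 'cy': 233.92689321644292, 'R': array([[ 4.39801825e-02, -9.99032383e-01, -2.02271913e-04],
       [-9.78874204e-01, -4.30522943e-02, -1.99879444e-01],
       [ 1.99677329e-01,  8.98873320e-03, -9.79820477e-01]]), 't': array([0.0086626 , 0.6558268 , 1.02248838])}
{'t': 0.1, 'q': array([ 1.07652326e+00,  5.28372771e-01,  1.43375701e+00,  1.93304880e-05,
        1.18139897e+00, -1.78492139e-01]), 'qd': array([-0.00130644, -0.00269223, -0.00439138, -0.00043845, -0.00129071,
        0.00011244]), 'tau': array([-2.84672242e-04, -4.43305242e+01, -1.78586537e+01, -2.28119907e-04,
        3.89599329e-03,  9.15060070e-06]), 'tcp_pos': array([0.19391882, 0.59383738, 0.40383687]), 'tool_rot': array([ 8.09495103e-01,  5.87125830e-01, -8.75971554e-04,  4.12157830e-04]), 'force': array([ 0.48014977, -0.02987888,  0.27861096]), 'ft_torque': array([ 0.0366478 , -0.01657021, -0.03614068]), 'finger_gap': 1.0007680597595294}
```

View pics/top0.png

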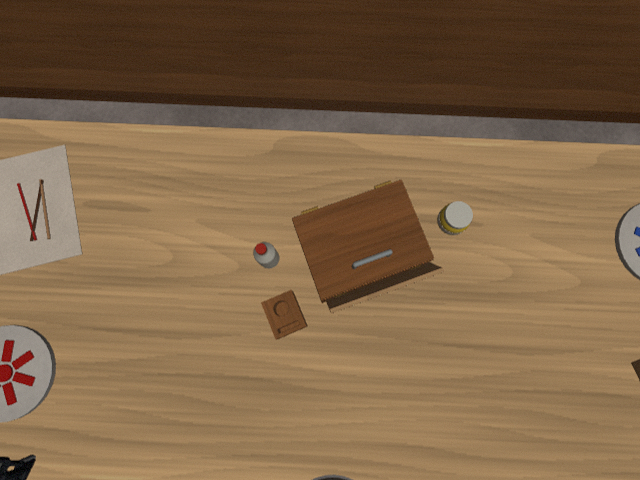

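View pics/side0.png

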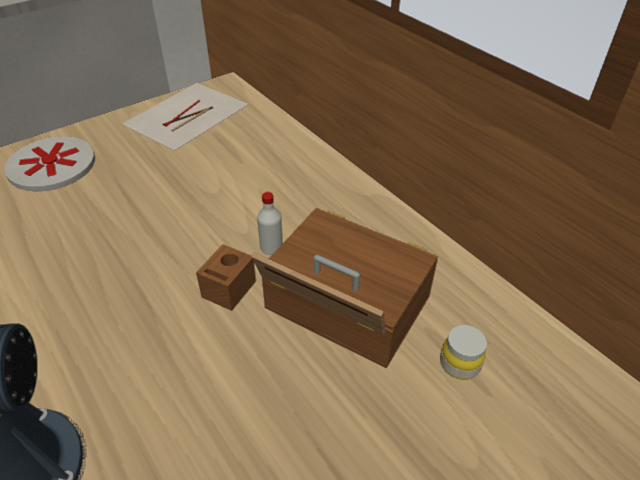

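The top view shows the lid corners at (293,217), (402,181), (433,262) and (323,301), the bar from (353,266) to (392,251), and the leaf leaning out in front. The pen block is at (284,315), the glue at (266,254) and the tub at (456,218). I'll fit the box pose and leaf angle from both views.

```bash
cat > h.py <<'E'
import numpy as np,cv2
from station import manip
from scipy.optimize import least_squares
def proj(n,P):
    c=manip.camera_info(n); p=np.atleast_2d(P)@np.array(c["R"]).T+c["t"]
    return np.c_[c["fx"]*p[:,0]/p[:,2]+c["cx"],c["fy"]*p[:,1]/p[:,2]+c["cy"]]
def ray(n,uv,z):
    c=manip.camera_info(n);R=np.array(c["R"]);d=R.T@[(uv[0]-c["cx"])/c["fx"],(uv[1]-c["cy"])/c["fy"],1];o=-R.T@c["t"]
    return o+d*(z-o[2])/d[2]
def W(b,P):
    P=np.atleast_2d(P);c,s=np.cos(b[2]),np.sin(b[2])
    return np.c_[b[0]+c*P[:,0]-s*P[:,1],b[1]+s*P[:,0]+c*P[:,1],P[:,2]]
def leafpt(a,r,y): return [-.106-r*np.sin(a),y,.105+r*np.cos(a)]
def lidpt(t,r,h,y): return [.1-r*np.cos(t)-h*np.sin(t),y,.115+r*np.sin(t)*1-h*-np.cos(t)]
E
python3 - <<'E'
from h import *
lid=[[.1,.135,.12],[.1,-.135,.12],[-.098,-.135,.12],[-.098,.135,.12]]
bar=[[-.055,.04,.155],[-.055,-.04,.155]]
tl=[(293,217),(402,181),(433,262),(323,301)]
def res(p):
    lf=[leafpt(p[3],.085,.125),leafpt(p[3],.085,-.125)]
    return np.r_[(proj("top",W(p,lid+bar+lf))-np.array(tl+[(354,265),(391,252),(330,308),(440,267)])).ravel(),
     (proj("side",W(p,[lid[0],lid[1]]+bar+lf))-np.array([(316,209),(437,258),(316,257),(357,275),(254,260),(383,318)])).ravel()]
r=least_squares(res,[.6,-.05,.3,.4],loss="soft_l1");print(r.x,res(r.x).round(1))
np.save("b.npy",r.x)
for n in("top","side"):
    im=cv2.imread(f"pics/{n}0.png")
    lf=[leafpt(r.x[3],q,y) for q,y in((.085,.125),(.085,-.125),(.005,-.125),(.005,.125))]
    for poly in(lid,lf,bar): cv2.polylines(im,[np.int32(proj(n,W(r.x,poly)).round())],True,(0,255,0),1)
    u,v=proj(n,W(r.x,[[-.05,0,.12]]))[0].astype(int)
    cv2.imwrite(f"pics/{n}o.png",cv2.resize(im[v-75:v+75,u-100:u+100],None,fx=4 if 0 else 4,fy=4,interpolation=cv2.INTER_CUBIC))
import numpy as np
cv2.imwrite("pics/o.png",cv2.resize(np.hstack([cv2.imread("pics/topo.png"),cv2.imread("pics/sideo.png")]),(800,300)))
print("glue",ray("top",(262,247),.15),"pen",ray("top",(284,311),.075),"tub",ray("top",(459,215),.07))
E
```

```text
[ 0.63689186 -0.04266696  0.38658305  0.21586539] [-0.6  0.4  1.2 -1.8  2.7 -2.8 -1.5 -0.8  2.3  0.2  0.1  0.9 -0.1  0.8
  3.6  0.8 -0.  -2.3  1.4 -2.1 -0.1  1.2 -1.7  0.6 -1.1 -9.2  0.1 -7.3]
glue [0.60241779 0.17951632 0.15      ] pen [0.46974655 0.13031245 0.075     ] tub [ 0.71375485 -0.27185375  0.07      ]
```

View pics/sideo.png

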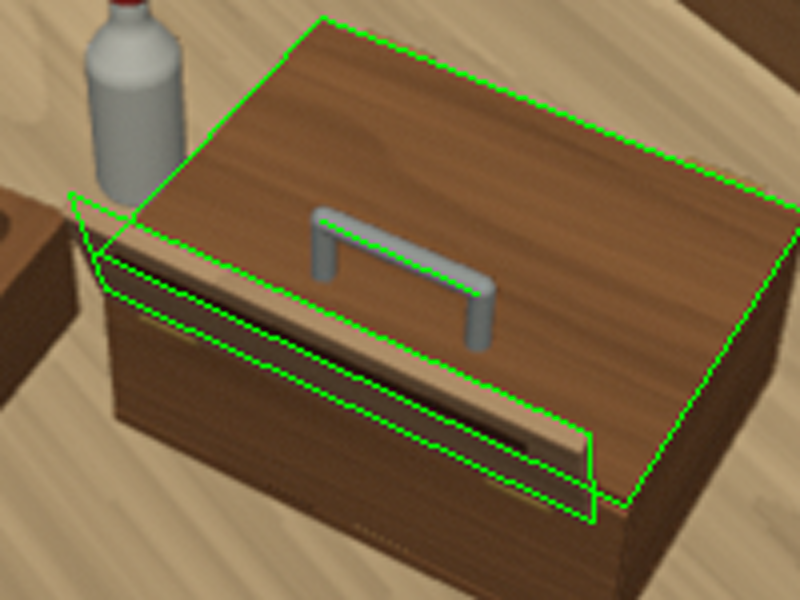

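The side overlay fits the lid and bar well. The real leaf edge is lower than the fitted one, so the leaf leans more than 0.22. Checking the top crop.

View pics/topo.png

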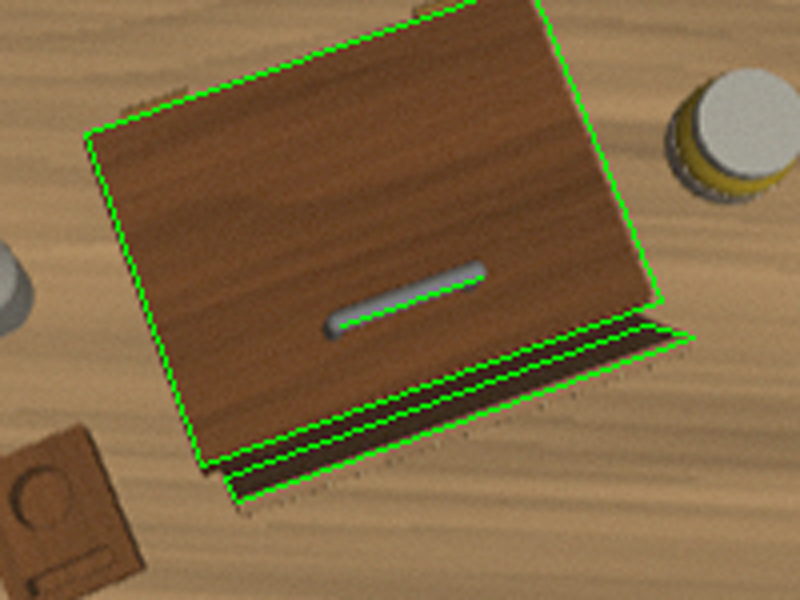

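The top overlay agrees on the lid. The true leaf edge face sits about 2 px beyond the dark inner face, so the leaf angle is about 0.3. I'll refit with the corrected pixels and compute the waypoints.

```bash
cat >> h.py <<'E'
def lidpt(t,r,h,y): return [.1-r*np.cos(t)+h*np.sin(t),y,.115+r*np.sin(t)+h*np.cos(t)]
E
python3 - <<'E'
from h import *
lid=[[.1,.135,.12],[.1,-.135,.12],[-.098,-.135,.12],[-.098,.135,.12]]
bar=[[-.055,.04,.155],[-.055,-.04,.155]]
def res(p):
    lf=[leafpt(p[3],.085,.125),leafpt(p[3],.085,-.125)]
    return np.r_[(proj("top",W(p,lid+bar+lf))-np.array([(293,217),(402.5,180.5),(433,262),(323,301),(353.5,265),(391.5,251),(331.5,309.5),(441,268)])).ravel(),
     (proj("side",W(p,lid[:2]+bar+lf))-np.array([(316,209),(437,258),(315.5,257),(357,274),(253.5,262),(382.5,321)])).ravel()]
r=least_squares(res,[.6,-.05,.3,.4],loss="soft_l1");b=r.x;print(b,res(b).round(1));np.save("b.npy",b)
print("yaw deg",np.degrees(b[2]))
print("above",W(b,[[-.083,-.085,.138+.173]]))
for a in(.3,.6,.9,1.2,1.45,1.571):
    q=.06; x=-.106-q*np.sin(a)+.005*np.cos(a);z=.105+q*np.cos(a)+.005*np.sin(a)
    print("leaf",a,W(b,[[x+.0145,-.085,z+.173]]).round(4))
for t in np.radians([0,10,20,30,40,50]): print("bar",W(b,[np.add(lidpt(t,.155,.04,0),[0,0,.155])]).round(4))
E
```

```text
[ 0.63718911 -0.04298192  0.39021258  0.26054727] [-0.5  0.5  0.6 -1.6  2.9 -3.2 -1.1 -0.8  3.1  0.1 -0.2  1.6 -0.5  1.1
  3.4  1.1 -0.1 -2.2  1.6 -2.3  0.7  1.3 -1.3  1.7 -1.5 -9.3  0.1 -8.4]
yaw deg 22.357533839165676
above [[ 0.5927611  -0.15316428  0.311     ]]
leaf 0.3 [[ 0.5729 -0.1613  0.3368]]
leaf 0.6 [[ 0.5574 -0.1677  0.3303]]
leaf 0.9 [[ 0.5443 -0.1731  0.3192]]
leaf 1.2 [[ 0.5349 -0.177   0.3044]]
leaf 1.45 [[ 0.5304 -0.1788  0.2902]]
leaf 1.571 [[ 0.5294 -0.1792  0.283 ]]
bar [[ 0.5863 -0.0639  0.31  ]]
bar [[ 0.5949 -0.0604  0.3363]]
bar [[ 0.6076 -0.0551  0.3606]]
bar [[ 0.624  -0.0484  0.3821]]
bar [[ 0.6436 -0.0403  0.4003]]
bar [[ 0.6659 -0.0312  0.4144]]
```

```bash
python3 -m jog '[[[25,-47,0,-6],[25,-47,0,-6],[25,-47,0,-6],[25,-47,0,-6],[25,-47,0,-6],[25,-47,0,-6],[25,-47,0,-6],[25,-47,0,-6]]]' 0 40
python3 -m jog '[[[25,-47,0,-1],[25,-47,0,-1],[25,-47,0,0],[25,-47,0,0],[25,-47,0,0],[25,-47,0,0],[25,-47,0,0],[24,-42,0,0]]]'
```

```text
t: 1.1
tcp_pos: [0.3945, 0.2165, 0.4046]
tool_rot: [0.979, 0.206, -0.0, -0.0]
force: [0.6, 0.1, 0.2]
finger_gap: 0.004
t: 2.1
tcp_pos: [0.5936, -0.1548, 0.4042]
tool_rot: [0.982, 0.19, -0.0, -0.0]
force: [0.1, -0.6, 0.5]
finger_gap: -0.001
```

```bash
python3 -m jog '[[[0,0,-20,0],[0,0,-20,0],[0,0,-20,0],[0,0,-15,0],[0,0,-10,0],[0,0,-6,0],[0,0,0,0],[0,0,0,0]]]'
python3 - <<'E'
from h import *
a=manip.snapshot("side")[150:400,180:480,::-1]; cv2.imwrite("pics/s1.png",cv2.resize(a,None,fx=2.4,fy=2.4))
E
```

```text
t: 3.1
tcp_pos: [0.5933, -0.153, 0.3143]
tool_rot: [0.982, 0.19, 0.001, 0.0]
force: [-0.3, -0.6, 0.5]
finger_gap: -0.002
```

View pics/s1.png

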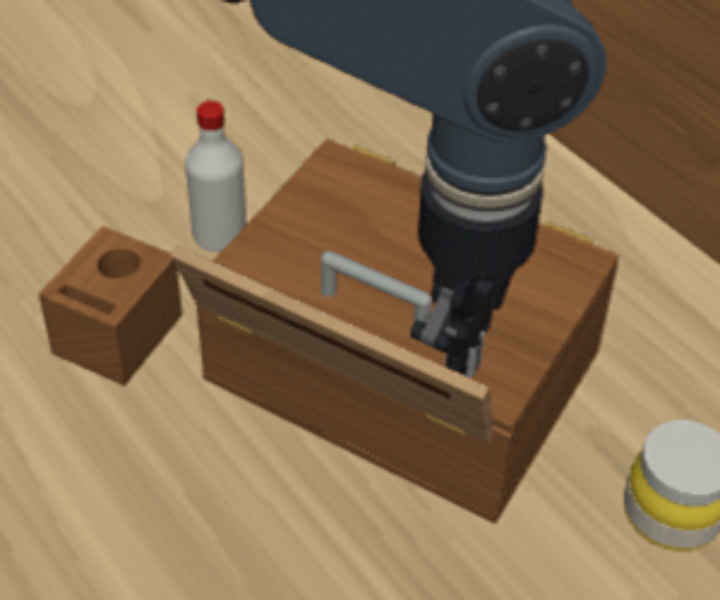

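The fingers are down behind the leaf and clear of the bar and tub. Now I'll push the leaf over along the arc.

```bash
python3 -m jog '[[[-10,-4,8,0],[-10,-4,8,0],[-8,-3,0,0],[-8,-3,0,0],[-6,-3,-5,0],[-7,-3,-5,0],[-5,-2,-7,0],[-4,-2,-8,0]]]'
python3 -m jog '[[[-3,-1,-7,0],[-2,-1,-7,0],[-1,0,-4,0],[0,0,-3,0],[0,0,0,0],[0,0,0,0],[0,0,0,0],[0,0,0,0]]]'
python3 - <<'E'
from h import *
a=manip.snapshot("side")[150:400,180:480,::-1]; cv2.imwrite("pics/s2.png",cv2.resize(a,None,fx=2.4,fy=2.4))
E
```

```text
t: 4.15
tcp_pos: [0.534, -0.1773, 0.3044]
tool_rot: [0.982, 0.19, -0.001, 0.0]
force: [-1.1, -0.2, 4.8]
finger_gap: -0.002
t: 5.15
tcp_pos: [0.5291, -0.1787, 0.2836]
tool_rot: [0.982, 0.19, 0.0, -0.0]
force: [-0.1, 0.2, 0.2]
finger_gap: -0.002
```

View pics/s2.png

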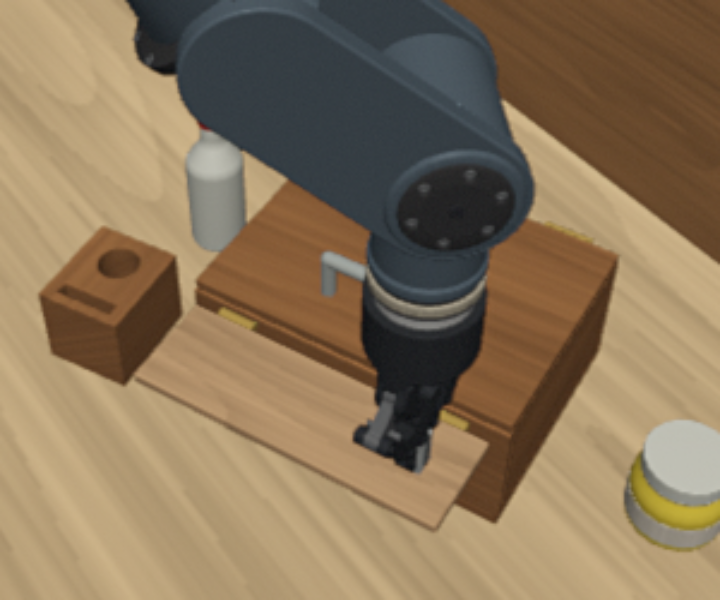

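The leaf looks about level, with its free corners at crop (137,380) and (436,528). I'll compute the angle from those.

```bash
python3 - <<'E'
from h import *
b=np.load("b.npy")
m=np.array([(180+137/2.4,150+378/2.4),(180+436/2.4,150+526/2.4)])
for dy in(0,-.03):
 b2=b.copy();b2[2]+=dy
 for a in(1.35,1.45,1.571,1.65,1.75):
  P=[leafpt(a,.085,y) for y in(.125,-.125)]
  P=[[p[0]+.005*np.cos(a),p[1],p[2]+.005*np.sin(a)] for p in P]
  print(dy,a,(proj("side",W(b2,P))-m).round(1).tolist())
E
```

```text
0 1.35 [[-3.0, -9.9], [0.6, -6.9]]
0 1.45 [[-3.2, -6.1], [-0.3, -3.0]]
0 1.571 [[-3.0, -1.8], [-1.1, 1.2]]
0 1.65 [[-2.7, 0.6], [-1.4, 3.6]]
0 1.75 [[-2.0, 3.5], [-1.5, 6.3]]
-0.03 1.35 [[-4.2, -12.6], [-3.8, -6.9]]
-0.03 1.45 [[-4.4, -8.8], [-4.7, -3.0]]
-0.03 1.571 [[-4.2, -4.6], [-5.4, 1.2]]
-0.03 1.65 [[-3.9, -2.1], [-5.7, 3.7]]
-0.03 1.75 [[-3.2, 0.7], [-5.8, 6.3]]
```

Leaf angle is about 1.58 by both views and by fingertip height, and the lid is shut. Next I'll lift, move over the bar and descend with the jaws open.

```bash
python3 -m jog '[[[0,0,20,0],[0,0,40,0],[0,0,40,0],[12,25,0,0],[15,30,0,0],[15,30,0,0],[10,20,0,0],[5,10,0,0]]]' 70 60
python3 -m jog '[[[0,0,-15,0],[0,0,-18,0],[0,0,-18,0],[0,0,-12,0],[0,0,-8,0],[0,0,-3,0],[0,0,0,0],[0,0,0,0]]]'
python3 - <<'E'
from h import *
a=manip.snapshot("side")[150:400,180:480,::-1]; cv2.imwrite("pics/s3.png",cv2.resize(a,None,fx=2.4,fy=2.4))
E
```

```text
t: 6.2
tcp_pos: [0.5863, -0.0628, 0.3837]
tool_rot: [0.982, 0.191, -0.0, -0.0]
force: [0.4, 0.4, -1.2]
finger_gap: 0.703
t: 7.2
tcp_pos: [0.5863, -0.0639, 0.3103]
tool_rot: [0.982, 0.19, 0.001, 0.0]
force: [-0.0, 0.8, 0.8]
finger_gap: 0.7
```

View pics/s3.png

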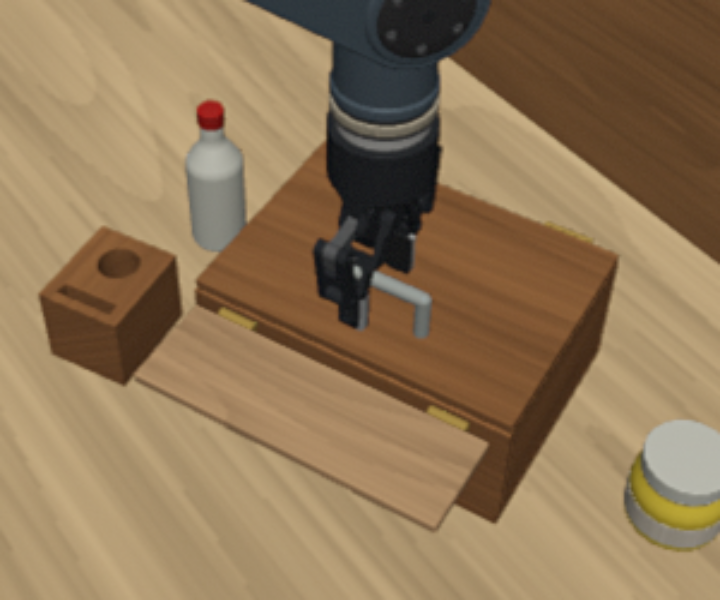

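The leaf still looks level and the jaws straddle the bar. Closing.

```bash
python3 -m jog '[[[0,0,0,0],[0,0,0,0],[0,0,0,0],[0,0,0,0],[0,0,0,0],[0,0,0,0],[0,0,0,0],[0,0,0,0]]]' 0 60
```

```text
t: 8.25
tcp_pos: [0.5879, -0.063, 0.3102]
tool_rot: [0.982, 0.19, 0.003, -0.0]
force: [6.7, 4.5, -2.3]
finger_gap: 0.117
```

Gap is 10 mm on the 12 mm bar, with a small side load of +x 7 N, so the bar is about 2 mm further back. I'll lift along the arc.

```bash
python3 -m jog '[[[3,1.5,6.6,0],[3,1.5,6.6,0],[2.2,0.9,6.6,0],[2.3,0.9,6.5,0],[2.9,1.2,6.2,0],[3.1,1.3,6.1,0],[3.3,1.4,6,0],[3.4,1.4,6,0]]]'
python3 -m jog '[[[3.8,1.5,5.6,0],[4,1.6,5.5,0],[4.2,1.8,5.3,0],[4.4,1.8,5.1,0],[4.6,1.9,4.8,0],[4.8,2,4.7,0],[5,2.1,4.4,0],[5.2,2.1,4.3,0]]]'
python3 -m jog '[[[5.4,2.2,3.8,0],[5.5,2.3,3.6,0],[5.6,2.3,3.4,0],[5.8,2.3,3.3,0],[0,0,0,0],[0,0,0,0],[0,0,0,0],[0,0,0,0]]]'
python3 - <<'E'
from h import *
a=manip.snapshot("side")[150:400,180:480,::-1]; cv2.imwrite("pics/s4.png",cv2.resize(a,None,fx=2.4,fy=2.4))
E
```

```text
t: 9.25
tcp_pos: [0.6092, -0.0542, 0.3606]
tool_rot: [0.982, 0.19, -0.001, 0.0]
force: [2.5, -5.5, -6.7]
finger_gap: 0.115
t: 10.25
tcp_pos: [0.6436, -0.0399, 0.4008]
tool_rot: [0.982, 0.19, -0.004, 0.001]
force: [-4.1, -6.5, 1.1]
finger_gap: 0.116
t: 11.25
tcp_pos: [0.6659, -0.0306, 0.4174]
tool_rot: [0.982, 0.19, -0.002, 0.001]
force: [-7.0, -5.6, 10.1]
finger_gap: 0.111
```

View pics/s4.png

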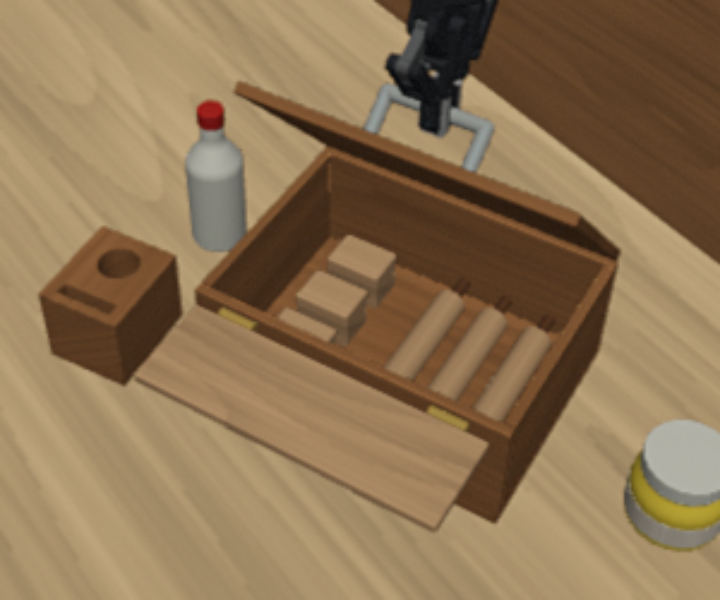

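The lid is open with the bar held, and the leaf and bystanders look undisturbed. I'll check the lid angle from its front edge corners at crop (238,88) and (580,218).

```bash
python3 - <<'E'
from h import *
b=np.load("b.npy")
m=np.array([(180+238/2.4,150+88/2.4),(180+580/2.4,150+220/2.4)])
for t in(40,45,50,55,60):
  for h in(.005,-.005): print(t,h,(proj("side",W(b,[lidpt(np.radians(t),.198,h,y) for y in(.135,-.135)]))-m).round(1).tolist())
s=manip.sense();print(s["tcp_pos"],s["force"],s["qd"].round(4))
E
```

```text
40 0.005 [[-7.5, 12.5], [-7.2, 15.5]]
40 -0.005 [[-9.4, 17.9], [-9.5, 21.4]]
45 0.005 [[-4.0, 3.2], [-3.1, 5.2]]
45 -0.005 [[-6.1, 8.5], [-5.5, 11.1]]
50 0.005 [[-0.0, -5.9], [1.3, -5.0]]
50 -0.005 [[-2.3, -0.7], [-1.2, 0.9]]
55 0.005 [[4.2, -14.8], [5.8, -15.0]]
55 -0.005 [[1.7, -9.7], [3.2, -9.3]]
60 0.005 [[8.7, -23.3], [10.3, -24.7]]
60 -0.005 [[6.1, -18.4], [7.7, -19.1]]
[ 0.66585417 -0.03061328  0.4174001 ] [-5.95336944 -5.8231104   9.8694822 ] [-0.0003 -0.0007 -0.0016 -0.0017  0.0015  0.0001]
```

```bash
python3 -m jog '[[[0,0,0,0],[0,0,0,0],[0,0,0,0],[0,0,0,0],[0,0,0,0],[0,0,0,0],[0,0,0,0],[0,0,0,0]]]'
python3 - <<'E'
from station import manip
import cv2,numpy as np
a=manip.snapshot("side")[:,:,::-1]; o=cv2.imread("pics/s4.png")
print("mean diff vs s4",np.abs(cv2.resize(a[150:400,180:480],None,fx=2.4,fy=2.4).astype(int)-o).mean())
print(manip.sign_off())
E
```

```text
t: 12.3
tcp_pos: [0.6659, -0.0306, 0.4174]
tool_rot: [0.982, 0.19, -0.002, 0.001]
force: [-7.4, -5.9, 8.8]
finger_gap: 0.116
mean diff vs s4 0.5992368827160494
the job is handed in; nothing more can be done
None
```

I folded the leaf out level while the lid was still shut. Then I pinched the lid's bar, raised the lid along its arc to about 50°, and handed the job in at about 12.4 s while still holding it. The sign-off gives no verdict, so these are my own checks.

- **Leaf:** the picture taken with the lid still shut put it at about 1.58 rad, and the fingertip height agreed. It looked unchanged in the last picture, but I didn't measure it again.
- **Lid:** its front edge in the picture puts it between about 47° and 50°, depending on which edge of the board I match. The gripper position gives 50° to 52°. Both are inside the 6° tolerance.
- **Stillness:** the gripper position did not change over the final second of holding, and the last two pictures were nearly identical. Joint speeds were about 0 shortly before that.
- **Grip:** the fingers stayed closed on the bar with a steady load of roughly 13 N. A small sideways preload remained because the bar was about 2 mm from where I had estimated.
- **Bystanders:** the glue, pen block and tub looked unmoved in the pictures. I didn't measure their positions again.
- **Disagreement:** my first leaf-edge pixel readings in the side view were about 9 px off the fit. I put this down to misreading the image, and the leaf angle measured later was consistent.

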